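# Sweep loose jar lids off the board into the tray

## Task

With the tips of the closed fingers, sweep the three loose jar lids along the plywood board and over its open end so that all of them drop into the rectangular steel tray standing below that end. Only push them: do not pick any lid up, and leave the closed glass jar and the bowl where they stand.

Things in the scene. Friction and masses are not known exactly. Their poses are not given: they have to be found in the camera images.
- board: the plywood board, fixed, on steel brackets: 280 mm along its x, 360 mm along its y, turned up to 0.2 rad about the vertical. Origin at counter height under its centre (z = 0 is the counter); its flat upper face is at z = 60 mm, its underside at 42 mm. A lip 12 mm wide stands 10 mm above the upper face along each of the two long sides (x = -140 and +140 mm); the two short ends, at y = -180 and +180 mm, are open with no lip
- tray: the rectangular stainless tray on the counter, fixed, open-topped: 270 x 140 mm outside, 38 mm tall, walls and floor 4 mm. It stands below one open end of the board (either the +y or the -y end; it varies), parallel to the board, its centre 240 mm from the board's centre along the board's y, so its near wall is tucked 10 mm under the board's end. Origin: centre of its underside; x along its long side
- bowl: a small white ceramic bowl, 110 mm across, 36 mm tall, loose on the counter beyond the board's other open end, its centre 240 mm from the board's centre. Origin: centre of its underside. To be left alone
- jar: a loose glass jar with its brass-coloured screw lid on, 56 mm across and 72 mm tall, standing on the board by its far (+x) lip. Origin: centre of its underside. To be left alone
- lid0: one of three identical loose steel screw-top jar lids lying flat, top up, on the board: a disc 50 mm across and 14 mm tall, 12 to 21 g. Origin: centre of its underside; z up
- lid1: one of three identical loose steel screw-top jar lids lying flat, top up, on the board: a disc 50 mm across and 14 mm tall, 12 to 21 g. Origin: centre of its underside; z up
- lid2: one of three identical loose steel screw-top jar lids lying flat, top up, on the board: a disc 50 mm across and 14 mm tall, 12 to 21 g. Origin: centre of its underside; z up
There are look-alikes about, which are no part of the job. Leave any blue or orange look-alike of the lid0 alone. What is shaped like the lid1 but purple is not meant.

How it is judged:
By the outcome, as a careful person would: the job done as asked, in the order asked, and still so for the second after the job is handed in, with the robot touching nothing.
It also fails if it takes over 58 s, if anything falls off the work surface, if the arm or the gripper's body presses on something with over 40 N, if the wrist force passes 120 N, or if a joint passes its speed limit or range.

## Robot

A 6-joint arm with a two-finger parallel gripper is mounted at the origin on the work surface. World frame = base frame: x ahead of the robot, y to its left, z up, the work surface at z = 0. Lengths are in m, angles in rad, forces in N, time in s.
With the tool pointing down it reaches from about 0.3 to 0.775 m from the base axis. Payload 14.6 kg.
Tool frame: the origin (TCP) lies midway between the tips of the shut fingers; the grasp point (between the pads) lies 19 mm behind it; z points along the fingers, y is the direction in which the jaws open and shut (so a half turn about z gives the same grasp; the last joint's range is limited). The gripper opens to 94 mm and grips with 3 to 60 N. Pads are 16 mm wide; open, the fingers measure 119 mm over their backs; the gripper's body (75 mm by 177 mm) begins 78 mm behind the grasp point.
Start: joints at [-1.305, 0.3, 1.521, -0, 1.321, -0.067], TCP at [0.18, -0.52, 0.205] pointing down, gripper open.
Joint ranges: [-3.03, 3.03], [-0.79, 2.21], [0.23, 2.52], [-1.04, 4.18], [0, 3.07], [-2.55, 2.55]. Speed limits (rad/s): [2.22, 2.22, 2.57, 3.14, 3.14, 3.14].

## Interface

Orientations are given as a rotation vector (axis times angle).
In Python, from cell import get_state, get_image, camera_params, job_done gives the robot as it stands.
- The arm moves only by the shell command python3 -m pendant 'ROWS' [OPENING] [FORCE]. ROWS is JSON, one flat list of numbers, 6 for each row, row after row: the shift along the tool's x, y, z as a fraction of full scale, then the turn, a rotation vector about the tool's x, y, z as a fraction of full scale. A call has 1 to 12 rows; each row shifts and turns the pose as measured when the row begins, along the tool's axes as they then stand; what a row does not reach is not made up. Full scale, the value 1, is 0.4 m for a shift and 0.12 rad for a turn. A row lasts 1/12 s, in which the tool goes at most 41.7 mm and 7.16 degrees, less where a joint would pass 70% of its speed; a pose out of reach is approached as far as the arm can. A call with a number of a shift or a turn outside -1 to 1 is refused whole. A call with a gripper value outside its range is refused whole. OPENING is the opening, from 0 (shut) to 1 (fully open), set as the call begins (- or left out, the last holds). The fingers move at their own pace and stop on an object; FORCE is the grip in N (left out, the last holds). Time passes only in rows, so rows that do not move let the fingers close. It gives the time, the measured TCP pose, the force and the opening at its end, in the units of the state.
- get_state(): the state, without advancing time (a new reading comes with each control period).
- get_image(name): name is "scene" or "top" or "wrist"; returns the picture (480x640x3 uint8, red, green, blue); there is no depth.
- camera_params(name): a dict with "fx", "fy", "cx", "cy" (pixels), "R" (3x3) and "t" (3): a world point X has camera coordinates R X + t; the wrist camera has in their place "hand_eye" (4x4, takes a point from camera to tool coordinates, whose origin is the TCP and whose axes are the flange's). Camera axes: x right, y down, z forward; pixel columns grow to the right and rows downward; lengths in m; the calibration is good to about 2 mm. A picture is of the moment at which its call begins: read the wrist's pose just before it. camera_params takes no time and is no camera call.
- job_done(): hands the job in, once; it reports no verdict.
The state is a dict: "clock": time; "qpos": joint angles; "joint_velocities": joint speeds; "tau": joint torques, N m; "tcp_pos": TCP position; "tcp_rot": TCP orientation; "ft_force": force on the tool from outside, world axes, zero at the start; "torque": the same for the moment, N m; "width": opening from 0.0 (shut) to 1.0 (fully open).
Only numpy, scipy, OpenCV 4.12 (cv2) and the standard library are available. Lean on these libraries where they do the work, as an engineer would, in place of code of your own. Each camera call takes 0.05 s, during which the arm holds its last target.

## Working session

There is one attempt and no reset: what is moved stays moved. The work goes in short steps, Python scripts to look and compute and a shell command to move; the robot and the scene stay as the last step left them, time stands still between calls to the robot, and variables do not carry over. Pictures are saved under pics/ and viewed, and the job is handed in when it is done.

```bash
ls; mkdir -p pics; python3 - <<'E'
from cell import *
import cv2
s=get_state(); print({k:s[k] for k in('clock','tcp_pos','tcp_rot','ft_force','width')})
for n in('top','scene'):
    cv2.imwrite(f'pics/{n}0.png',get_image(n)[:,:,::-1]); p=camera_params(n); print(n,p)
E
```

```text
pics
{'clock': 0.0, 'tcp_pos': array([ 0.17960843, -0.51957132,  0.20489672]), 'tcp_rot': array([-3.09707632e+00, -5.20118388e-01,  1.25486875e-04]), 'ft_force': array([-0.50119256, -0.59480926,  0.60529653]), 'width': 0.9998300462531148}
top {'fx': 539.3143520428632, 'fy': 539.3143520428632, 'cx': 318.9430482063318, 'cy': 241.75016433692153, 'R': array([[ 0.07797537, -0.99694998,  0.00325356],
       [-0.97230712, -0.07676834, -0.22073848],
       [ 0.220315  ,  0.0140487 , -0.9753276 ]]), 't': array([-0.01936987,  0.54390557,  0.94951265])}
scene {'fx': 544.4789839393233, 'fy': 544.4789839393233, 'cx': 323.2304076480334, 'cy': 239.74240205634933, 'R': array([[ 0.40008687,  0.91647306,  0.00276173],
       [ 0.7218968 , -0.31328513, -0.61702305],
       [-0.5646198 ,  0.2488565 , -0.78694023]]), 't': array([-0.22429695, -0.31956412,  1.35846071])}
```

View pics/top0.png

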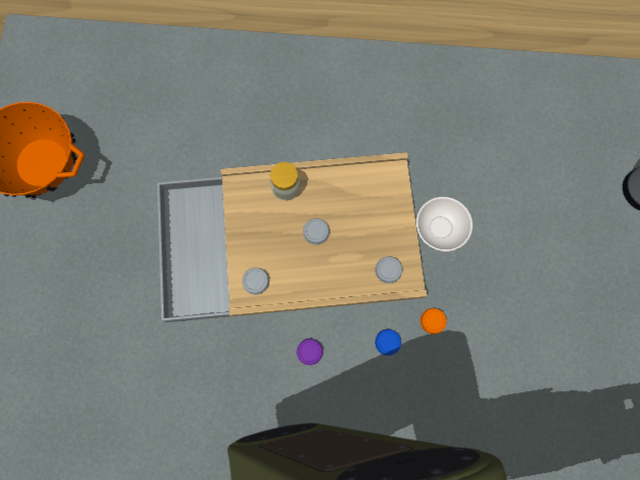

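View pics/scene0.png

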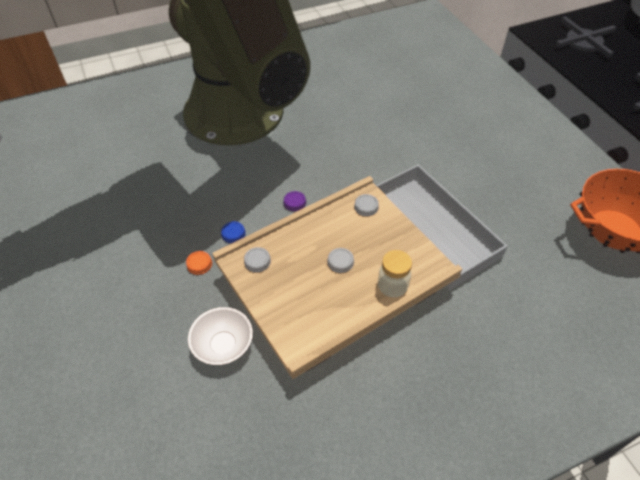

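Top view: the tray is at the left (the +y end). The grey lids are at px (256,280), (316,231) and (389,269), the jar at (286,180) and the bowl at (445,224). The blue, orange and purple discs lie on the counter. Next I'll measure positions.

```bash
cat > h.py <<'E'
from cell import *
import numpy as np, cv2
def ray(n,uv,z):
    p=camera_params(n);R=np.array(p['R']);t=np.array(p['t'])
    d=R.T@np.array([(uv[0]-p['cx'])/p['fx'],(uv[1]-p['cy'])/p['fy'],1]);c=-R.T@t
    return (c+d*(z-c[2])/d[2])[:2]
def lids(img,n='top',show=True):
    hsv=cv2.cvtColor(img,cv2.COLOR_RGB2HSV)
    m=((hsv[:,:,1]<60)&(hsv[:,:,2]>60)).astype(np.uint8)
    cs,_=cv2.findContours(m,cv2.RETR_LIST,cv2.CHAIN_APPROX_NONE)
    o=[]
    for c in cs:
        a=cv2.contourArea(c)
        if 300<a<900:
            (x,y),(w,h),_=cv2.fitEllipse(c)
            o.append((x,y,w,h,a))
    return o
E
python3 - <<'E'
from h import *
img=cv2.imread('pics/top0.png')[:,:,::-1].copy()
for o in lids(img): print(np.round(o,1),ray('top',o[:2],.070).round(4))
hsv=cv2.cvtColor(img,cv2.COLOR_RGB2HSV)
m=((hsv[:,:,0]>8)&(hsv[:,:,0]<25)&(hsv[:,:,1]>60)&(hsv[:,:,2]>60)).astype(np.uint8); m[:120]=0;m[340:]=0;m[:,:150]=0
m=cv2.morphologyEx(m,cv2.MORPH_CLOSE,np.ones((5,5)))
c=max(cv2.findContours(m,0,1)[0],key=cv2.contourArea)
q=cv2.approxPolyDP(c,8,True)[:,0]; 
for p in q: print(p,ray('top',p,.06).round(4),ray('top',p,.07).round(4))
m=((hsv[:,:,0]>18)&(hsv[:,:,0]<24)&(hsv[:,:,1]>200)).astype(np.uint8)
for c in cv2.findContours(m,0,1)[0]:
    if cv2.contourArea(c)>200: e=cv2.minEnclosingCircle(c); print('jar',e,ray('top',e[0],.132))
print('bowl',ray('top',(445,224),.036))
cv2.imwrite('pics/crop.png',cv2.resize(img[140:330,150:490,::-1],None,fx=2.3,fy=2.3,interpolation=2))
E
```

```text
[309.3 351.4  27.4  27.8 595. ] [0.3415 0.0247]
[387.6 342.   27.9  28.5 621. ] [ 0.3688 -0.113 ]
[432.9 320.7  27.6  28.4 612.5] [ 0.4127 -0.1924]
[255.2 280.7  26.   26.5 539. ] [0.4599 0.1335]
[388.3 269.4  25.8  26.6 536.5] [ 0.4998 -0.1078]
[315.7 231.   25.6  26.  520. ] [0.5616 0.0307]
[406 153] [ 0.7341 -0.132 ] [ 0.7299 -0.1305]
[221 169] [0.6728 0.2233] [0.6692 0.2211]
[229 314] [0.3967 0.1759] [0.396  0.1742]
[424 297] [ 0.4555 -0.1768] [ 0.4542 -0.1749]
bowl [ 0.60370412 -0.21694403]
```

View pics/crop.png

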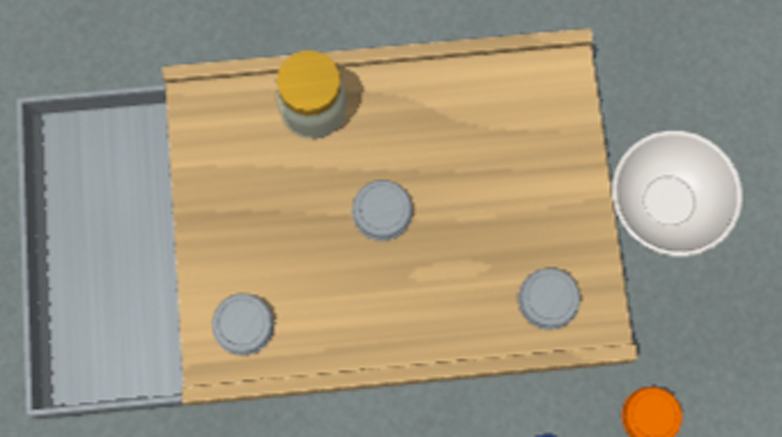

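```bash
python3 -m pendant '[0,0,0,0,0,-0.98, 0,0,0,0,0,-0.98, 0,0,0,0,0,-0.98, 0,0,0,0,0,-0.98, 0,0,0,0,0,-0.98, 0,0,0,0,0,-0.98, 0,0,0,0,0,-0.98, 0,0,0,0,0,-0.98, 0,0,0,0,0,-0.98, 0,0,0,0,0,-0.98, 0,0,0,0,0,-0.98, 0,0,0,0,0,-0.98]' 0 20
cat >> h.py <<'E'
from scipy.spatial.transform import Rotation as Ro
TH=.167; C=np.array([.563,.0215]); BX=np.array([np.cos(TH),np.sin(TH)]); BY=np.array([-BX[1],BX[0]])
def b(w): d=np.asarray(w)[:2]-C; return np.array([d@BX,d@BY])
def w(x,y): return C+x*BX+y*BY
def go(x,y,z):
    s=get_state(); R=Ro.from_rotvec(s['tcp_rot']).as_matrix()
    d=R.T@(np.r_[w(x,y),z]-s['tcp_pos'])/.4
    print('clk',round(s['clock'],2),'tcp board',b(s['tcp_pos']).round(4),'z',s['tcp_pos'][2].round(4),'F',s['ft_force'].round(1),'w',round(s['width'],2))
    yaw=np.arctan2(R[1,0],R[0,0]); print('total shift',d.round(4),'yaw err(world)',round(TH+np.pi/2-yaw,3),'tilt',R[:,2].round(3),'q',s['qpos'].round(2))
E
python3 - <<'E'
from h import *
for p in [(.4599,.1335),(.4998,-.1078),(.5616,.0307)]: print('lid',b(p).round(4))
print('jar',b(ray('top',(284.5,175.5),.132)), 'scene jar',b(ray('scene',(397,265),.132)))
for u in [(366,205),(257,260),(341,261)]: print('scene lid',b(ray('scene',u,.068)).round(4))
go(-.083,.06,.15)
E
```

```text
clock: 1.1
tcp_pos: [0.1791, -0.5177, 0.2007]
tcp_rot: [-1.939, -2.462, -0.009]
ft_force: [-0.0, -0.6, -0.5]
width: 0.181
lid [-0.083   0.1276]
lid [-0.0838 -0.117 ]
lid [0.0001 0.0093]
jar [0.09163949 0.05717242] scene jar [0.10185295 0.05535915]
scene lid [-0.079   0.1277]
scene lid [-0.0785 -0.1179]
scene lid [0.0069 0.0093]
clk 1.1 tcp board [-0.4682 -0.4679] z 0.2007 F [-0.  -0.6 -0.5] w 0.18
total shift [1.2483 1.0523 0.1387] yaw err(world) -0.07 tilt [-0.003  0.009 -1.   ] q [-1.3   0.3   1.53  0.    1.32 -1.54]
```

```bash
python3 -m pendant '[0.07,0.06,0,0,0,0.5, 0.07,0.06,0,0,0,0, 0.07,0.06,0,0,0,0, 0.07,0.06,0,0,0,0, 0.07,0.06,0,0,0,0, 0.07,0.06,0,0,0,0, 0.07,0.06,0,0,0,0, 0.07,0.06,0,0,0,0, 0.07,0.06,0,0,0,0, 0.07,0.06,0,0,0,0, 0.07,0.06,0,0,0,0, 0.07,0.06,0,0,0,0]' 0
python3 -c "
from h import *
go(-.082,.06,.13)"
```

```text
clock: 2.1
tcp_pos: [0.3986, -0.1172, 0.2008]
tcp_rot: [-1.998, -2.407, -0.012]
ft_force: [0.8, -0.6, -0.1]
width: 0.001
clk 2.1 tcp board [-0.1851 -0.1095] z 0.2008 F [ 0.8 -0.6 -0.1] w 0.0
total shift [0.4161 0.266  0.1827] yaw err(world) -0.018 tilt [-0.005  0.014 -1.   ] q [-0.38  0.    1.87  0.01  1.27 -0.57]
```

```bash
cat >> h.py <<'E'
RT=np.array([[BY[0],BX[0],0],[BY[1],BX[1],0],[0,0,-1.]])
_go=go
def go(*a):
    _go(*a); R=Ro.from_rotvec(get_state()['tcp_rot']).as_matrix()
    print('turn',(Ro.from_matrix(R.T@RT).as_rotvec()/.12).round(2))
E
python3 -m pendant '[0.07,0.045,0.015,0,0,0, 0.07,0.045,0.03,0,0,0, 0.07,0.045,0.03,0,0,0, 0.07,0.045,0.03,0,0,0, 0.06,0.045,0.03,0,0,0, 0.04,0.025,0.03,0,0,0,0,0,0,0,0,0]' 0
python3 -c "
from h import *
go(-.082,.068,.065)"
```

```text
clock: 2.68
tcp_pos: [0.4717, 0.0664, 0.1339]
tcp_rot: [-1.992, -2.414, -0.013]
ft_force: [0.1, -0.2, -0.4]
width: 0.001
clk 2.68 tcp board [-0.0826  0.0594] z 0.1339 F [ 0.1 -0.2 -0.4] w 0.0
total shift [0.019  0.0022 0.1725] yaw err(world) -0.024 tilt [-0.004  0.014 -1.   ] q [ 0.05  0.21  1.81  0.02  1.12 -0.14]
turn [-0.01 -0.12  0.2 ]
```

```bash
python3 -m pendant '[0.005,0,0.06,0,-0.12,0.2, 0.005,0,0.06,0,0,0, 0,0,0.03,0,0,0, 0,0,0.012,0,0,0, 0,0,0,0,0,0]' 0
python3 - <<'E'
from h import *
go(-.082,.185,.065)
for n in('top','scene','wrist'): cv2.imwrite(f'pics/{n}1.png',get_image(n)[:,:,::-1])
a=[cv2.resize(cv2.imread(f'pics/{n}1.png'),(400,300)) for n in('top','scene','wrist')]
cv2.imwrite('pics/m1.png',np.vstack([np.hstack(a[:2]),np.hstack([a[2],a[2]*0])]))
E
```

```text
clock: 3.1
tcp_pos: [0.4705, 0.0706, 0.0671]
tcp_rot: [-2.026, -2.4, 0.004]
ft_force: [-0.5, -0.2, 0.4]
width: 0.002
clk 3.1 tcp board [-0.0831  0.0638] z 0.0671 F [-0.5 -0.2  0.4] w 0.0
total shift [0.3031 0.0033 0.0049] yaw err(world) -0.002 tilt [-0.002 -0.001 -1.   ] q [ 0.07  0.31  1.86 -0.    0.97 -0.1 ]
turn [-0.02  0.01  0.02]
```

View pics/m1.png

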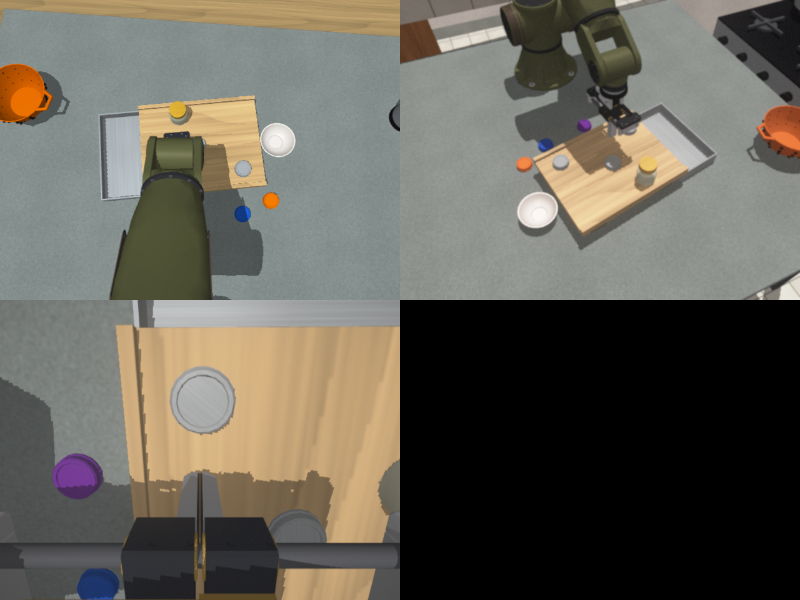

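Wrist view (half-scale pixels): the fingertips are at (200,480) and the lid is straight ahead at (203,400), so I can push now.

```bash
python3 -m pendant '[0.02,0.003,0.002,0,0,0, 0.03,0.001,0.002,0,0,0, 0.04,0,0,0,0,0, 0.04,0,0,0,0,0, 0.04,0,0,0,0,0, 0.04,0,0,0,0,0, 0.035,0,0,0,0,0, 0.03,0,0,0,0,0, 0.01,0,0,0,0,0, 0,0,0,0,0,0]' 0
cat > look.py <<'E'
from h import *
import sys
k=sys.argv[1]; go(*map(float,sys.argv[2:5]))
a=[cv2.resize(get_image(n)[:,:,::-1],(400,300),interpolation=cv2.INTER_AREA) for n in('wrist','scene')]
cv2.imwrite(f'pics/m{k}.png',np.hstack(a))
E
python3 look.py 2 -.082 .185 .15
```

```text
clock: 4.08
tcp_pos: [0.4568, 0.1918, 0.0753]
tcp_rot: [2.024, 2.39, 0.018]
ft_force: [0.5, -0.0, 0.0]
width: 0.006
clk 4.08 tcp board [-0.0764  0.1856] z 0.0753 F [ 0.5 -0.   0. ] w 0.01
total shift [-0.0015 -0.0112 -0.1869] yaw err(world) 0.001 tilt [ 0.015  0.002 -1.   ] q [ 0.32  0.33  1.82 -0.    0.98  0.16]
turn [ 0.13  0.   -0.01]
```

View pics/m2.png

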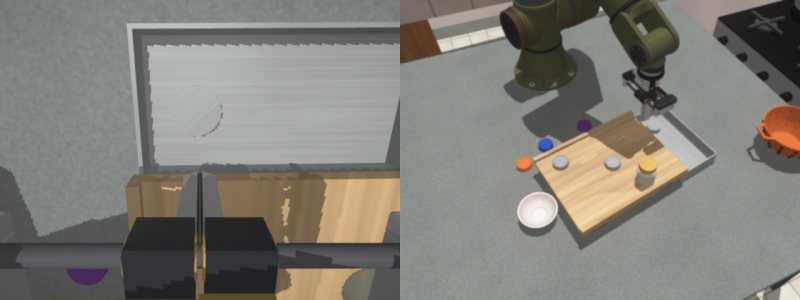

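Lid 1 is in the tray, at wrist px (196,110). The height crept up 10 mm during the push, so from here I'll use shorter pushes with corrections.

```bash
python3 -m pendant '[0,0,-0.06,0.12,0,0, -0.03,0.01,-0.06,0,0,0, -0.08,0.025,0,0,0,0, -0.09,0.03,0,0,0,0, -0.09,0.03,0,0,0,0, -0.09,0.03,0,0,0,0, -0.09,0.03,0,0,0,0, -0.07,0.02,0,0,0,0, -0.03,0.01,0,0,0,0, 0,0,0,0,0,0]' 0
python3 look.py 3 .002 -.045 .065
```

```text
clock: 5.02
tcp_pos: [0.5705, -0.0391, 0.1272]
tcp_rot: [2.035, 2.39, -0.0]
ft_force: [-0.7, 0.1, -0.4]
width: 0.006
clk 5.02 tcp board [-0.0026 -0.061 ] z 0.1272 F [-0.7  0.1 -0.4] w 0.01
total shift [0.0404 0.0111 0.1555] yaw err(world) 0.006 tilt [ 0.002 -0.002 -1.   ] q [-0.13  0.42  1.55 -0.    1.17 -0.29]
turn [ 0.01  0.02 -0.05]
```

View pics/m3.png

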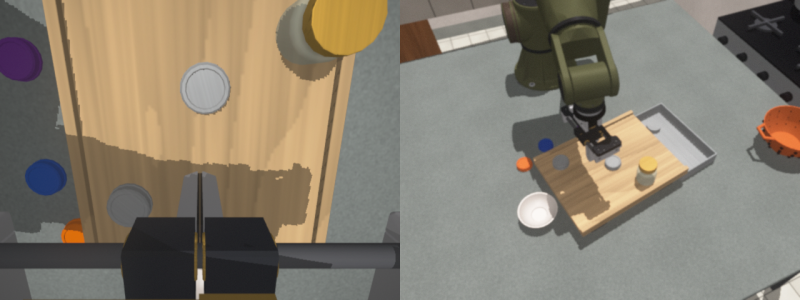

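```bash
python3 -m pendant '[0.01,0.006,0.06,0,0,0, 0.01,0.005,0.06,0,0,0, 0.005,0,0.025,0,0,0, 0,0,0.01,0,0,0, 0,0,0,0,0,0]' 0
cat > look.py <<'E'
from h import *
import sys
k=sys.argv[1]; go(*map(float,sys.argv[2:5]))
s=get_state(); im=get_image('wrist'); p=camera_params('wrist'); H=np.array(p['hand_eye'])
R=Ro.from_rotvec(s['tcp_rot']).as_matrix()
M=cv2.medianBlur(cv2.cvtColor(im,cv2.COLOR_RGB2HSV),5)
m=((M[:,:,1]<50)&(M[:,:,2]>70)).astype(np.uint8)
for c in cv2.findContours(m,cv2.RETR_EXTERNAL,cv2.CHAIN_APPROX_NONE)[0]:
    if 1500<cv2.contourArea(c)<16000:
        (u,v),ax,_=cv2.fitEllipse(c)
        d=R@H[:3,:3]@np.array([(u-p['cx'])/p['fx'],(v-p['cy'])/p['fy'],1]); o=R@H[:3,3]+s['tcp_pos']
        q=o+d*(.072-o[2])/d[2]; print('lid?',round(u),round(v),np.round(ax),'board',b(q).round(4))
a=[cv2.resize(i[:,:,::-1],(400,300),interpolation=cv2.INTER_AREA) for i in(im,get_image('scene'))]
cv2.imwrite(f'pics/m{k}.png',np.hstack(a))
E
python3 look.py 4 .002 .185 .065
```

```text
clock: 5.53
tcp_pos: [0.5709, -0.0196, 0.0651]
tcp_rot: [2.025, 2.398, 0.002]
ft_force: [0.2, 0.6, 0.1]
width: 0.007
clk 5.53 tcp board [ 0.001  -0.0419] z 0.0651 F [0.2 0.6 0.1] w 0.01
total shift [ 0.5672  0.0031 -0.0007] yaw err(world) -0.001 tilt [ 0.003 -0.001 -1.   ] q [-0.1   0.5   1.6  -0.    1.05 -0.27]
turn [0.02 0.01 0.01]
lid? 29 455 [57. 73.] board [-0.1598 -0.1366]
lid? 165 442 [30. 77.] board [-0.0837 -0.1279]
lid? 566 432 [ 83. 202.] board [ 0.1361 -0.1214]
lid? 24 368 [46. 68.] board [-0.1504 -0.0802]
lid? 338 318 [30. 90.] board [ 0.0101 -0.0521]
lid? 301 319 [30. 91.] board [-0.0078 -0.0526]
lid? 616 340 [ 45. 322.] board [ 0.1509 -0.0646]
lid? 17 277 [ 34. 220.] board [-0.1429 -0.03  ]
lid? 324 189 [104. 106.] board [0.003  0.0122]
lid? 544 80 [138. 144.] board [0.0939 0.0579]
```

View pics/m4.png

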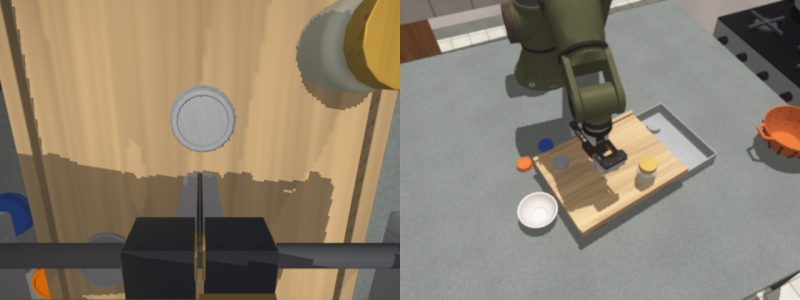

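```bash
python3 -m pendant '[0.025,0.004,0.001,0,0,0, 0.03,0.001,0.001,0,0,0, 0.03,0,0.001,0,0,0, 0.03,0,0.001,0,0,0, 0.03,0,0.001,0,0,0, 0.02,0,0.001,0,0,0, 0,0,0,0,0,0]' 0
python3 look.py 5 .002 .185 .065 | grep -v "board.*-0\..*-0"
```

```text
clock: 6.22
tcp_pos: [0.5629, 0.0532, 0.0676]
tcp_rot: [2.021, 2.393, 0.01]
ft_force: [-0.0, -0.4, -0.1]
width: -0.001
total shift [ 0.3844 -0.0076  0.0052] yaw err(world) -0.001 tilt [ 0.011 -0.001 -1.   ] q [ 0.03  0.48  1.62 -0.    1.03 -0.14]
turn [0.09 0.02 0.01]
lid? 563 434 [ 82. 201.] board [ 0.1417 -0.0534]
lid? 612 369 [44. 83.] board [ 0.1597 -0.0107]
lid? 22 344 [ 47. 157.] board [-0.1457  0.0061]
lid? 517 243 [122. 142.] board [0.0991 0.0589]
lid? 318 253 [ 98. 182.] board [0.0046 0.0542]
lid? 625 195 [ 28. 222.] board [0.1456 0.0822]
```

View pics/m5.png

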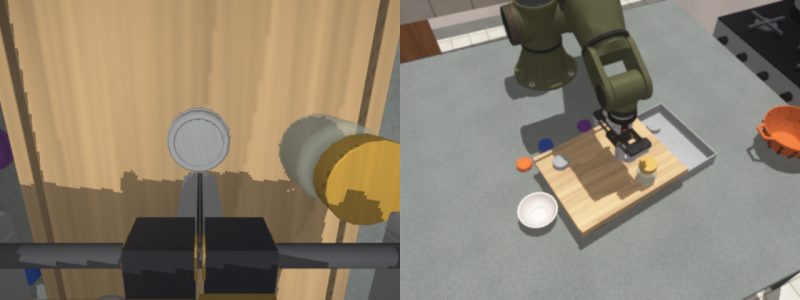

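```bash
python3 -m pendant '[0.025,-0.004,0.004,0.09,0,0, 0.03,-0.001,0.003,0,0,0, 0.03,-0.001,0.002,0.02,0,0, 0.03,-0.001,0.002,0.02,0,0, 0.03,-0.001,0.002,0.02,0,0, 0.02,-0.001,0.001,0.02,0,0, 0,0,0,0,0,0]' 0
python3 look.py 6 .002 .185 .065 | grep -v "board \[-0\..*-0"
```

```text
clock: 6.9
tcp_pos: [0.5471, 0.1222, 0.0608]
tcp_rot: [-2.027, -2.393, 0.018]
ft_force: [0.2, -0.3, -0.2]
width: 0.005
clk 6.9 tcp board [0.0011 0.1019] z 0.0608 F [ 0.2 -0.3 -0.2] w 0.0
total shift [ 0.2078  0.0018 -0.0111] yaw err(world) 0.001 tilt [-0.012 -0.005 -1.   ] q [ 0.16  0.49  1.62 -0.    1.05 -0.01]
turn [-0.1   0.03 -0.01]
lid? 23 456 [54. 57.] board [-0.1617  0.0088]
lid? 530 445 [ 91. 238.] board [0.1137 0.0194]
lid? 110 429 [ 80. 151.] board [-0.1109  0.0275]
lid? 22 368 [46. 65.] board [-0.1497  0.0651]
lid? 551 287 [196. 241.] board [0.1092 0.1107]
lid? 320 254 [101. 179.] board [0.0017 0.127 ]
lid? 14 277 [ 27. 188.] board [-0.1423  0.1152]
```

View pics/m6.png

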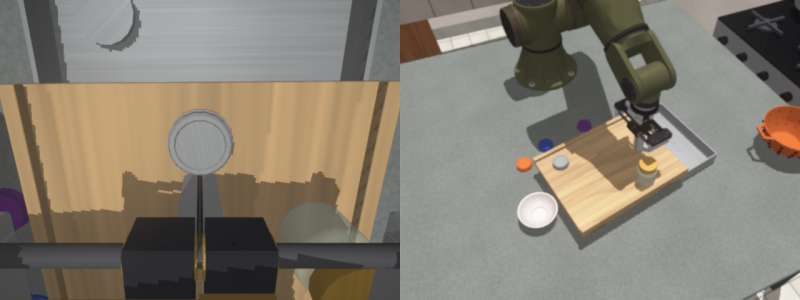

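Lid 2 is centred on the fingers at px (201,142), short of the edge. I'll raise the tip 4 mm and finish the push.

```bash
python3 -m pendant '[0,0,-0.009,-0.1,0,0, 0.025,0,0,0,0,0, 0.03,0,0,0,0,0, 0.035,0,0,0,0,0, 0.04,0,0,0,0,0, 0.04,0,0,0,0,0, 0.03,0,0,0,0,0, 0,0,0,0,0,0]' 0
python3 look.py 7 -.082 -.17 .13 | grep -v "board \[-0\..*-0"
```

```text
clock: 7.67
tcp_pos: [0.5338, 0.2051, 0.0654]
tcp_rot: [2.033, 2.389, 0.0]
ft_force: [0.7, -0.1, -0.8]
width: 0.004
clk 7.67 tcp board [0.0017 0.1859] z 0.0654 F [ 0.7 -0.1 -0.8] w 0.0
total shift [-0.8915 -0.2031 -0.1591] yaw err(world) 0.006 tilt [ 0.003 -0.003 -1.   ] q [ 0.3   0.5   1.59 -0.    1.05  0.15]
turn [ 0.02  0.03 -0.05]
lid? 481 464 [36. 90.] board [0.0921 0.0831]
lid? 571 436 [ 81. 186.] board [0.1395 0.1024]
lid? 90 432 [ 77. 192.] board [-0.1239  0.1074]
```

View pics/m7.png

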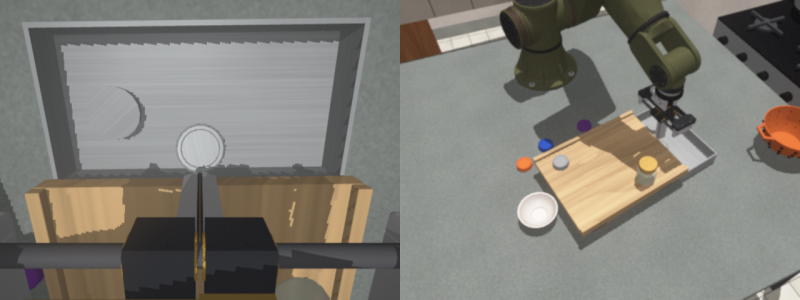

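```bash
python3 -m pendant '[0,0,-0.06,0,0,-0.05, -0.03,-0.01,-0.06,0,0,0, -0.08,-0.018,-0.02,0,0,0, -0.095,-0.022,0,0,0,0, -0.095,-0.022,0,0,0,0, -0.095,-0.022,0,0,0,0, -0.095,-0.022,0,0,0,0, -0.095,-0.022,0,0,0,0, -0.095,-0.022,0,0,0,0,-0.08,-0.02,0,0,0,0, -0.04,-0.01,0,0,0,0, 0,0,0,0,0,0]' 0
python3 look.py 8 -.081 -.165 .12 | grep -v "board \[0\.1"
```

```text
clock: 8.77
tcp_pos: [0.5077, -0.1476, 0.1261]
tcp_rot: [2.031, 2.387, -0.002]
ft_force: [0.0, 0.5, -0.2]
width: 0.008
clk 8.77 tcp board [-0.0827 -0.1575] z 0.1261 F [ 0.   0.5 -0.2] w 0.01
total shift [-0.0185  0.0042  0.0153] yaw err(world) 0.006 tilt [ 0.005 -0.006 -1.   ] q [-0.35  0.33  1.68 -0.    1.13 -0.51]
turn [ 0.04  0.06 -0.05]
lid? 100 454 [ 55. 269.] board [-0.2488 -0.3147]
lid? 550 441 [ 93. 219.] board [ 0.0902 -0.3059]
lid? 320 190 [77. 79.] board [-0.0815 -0.1149]
```

View pics/m8.png

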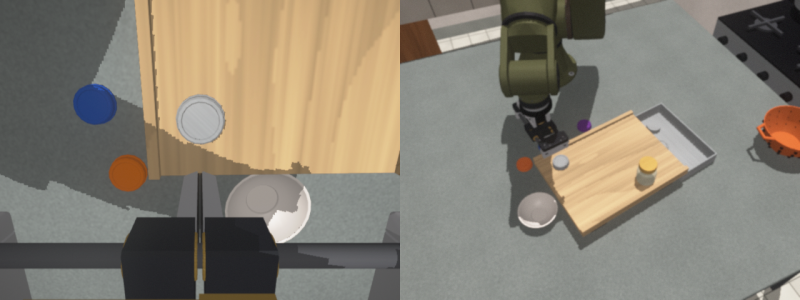

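```bash
python3 -m pendant '[-0.02,0.003,0.03,0.04,0.06,-0.05, -0.004,0,0.06,0,0,0, 0,0,0.04,0,0,0, 0,0,0.015,0,0,0, 0,0,0,0,0,0]' 0
python3 look.py 9 -.081 .185 .065 | grep -v "board \[0\.1"
```

```text
clock: 9.28
tcp_pos: [0.5122, -0.1495, 0.0671]
tcp_rot: [2.021, 2.405, 0.002]
ft_force: [-0.5, 0.6, 0.3]
width: 0.003
clk 9.28 tcp board [-0.0786 -0.1601] z 0.0671 F [-0.5  0.6  0.3] w 0.0
total shift [ 8.629e-01 -8.000e-04  5.700e-03] yaw err(world) -0.006 tilt [ 0.001  0.001 -1.   ] q [-0.35  0.42  1.71  0.    1.01 -0.53]
turn [ 0.01 -0.    0.05]
lid? 100 454 [ 55. 268.] board [-0.201 -0.257]
lid? 549 440 [ 96. 219.] board [ 0.0498 -0.2458]
lid? 314 207 [102. 104.] board [-0.0814 -0.1147]
```

View pics/m9.png

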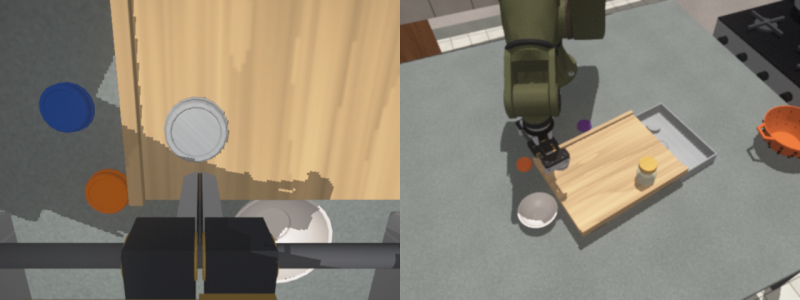

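```bash
python3 -m pendant '[0.005,-0.006,0.003,0,0,0.05, 0.02,0,0.002,0,0,0, 0.03,0,0.001,0,0,0, 0.03,0,0.001,0,0,0, 0.03,0,0.001,0,0,0, 0.03,0,0.001,0,0,0, 0.02,0,0.001,0,0,0, 0,0,0,0,0,0]' 0
python3 look.py 10 -.081 .185 .065 | grep -v "board \[0\.1"
```

```text
clock: 10.05
tcp_pos: [0.4993, -0.077, 0.0681]
tcp_rot: [2.022, 2.394, 0.007]
ft_force: [1.5, -0.0, 0.8]
width: 0.001
clk 10.05 tcp board [-0.0792 -0.0865] z 0.0681 F [ 1.5 -0.   0.8] w 0.0
total shift [ 0.6788 -0.0037  0.0055] yaw err(world) -0.001 tilt [ 0.009 -0.002 -1.   ] q [-0.23  0.36  1.79  0.    0.98 -0.39]
turn [0.07 0.03 0.01]
lid? 100 454 [ 55. 268.] board [-0.2023 -0.1831]
lid? 544 439 [ 96. 224.] board [ 0.0475 -0.1744]
lid? 317 256 [ 97. 188.] board [-0.0803 -0.0653]
```

View pics/m10.png

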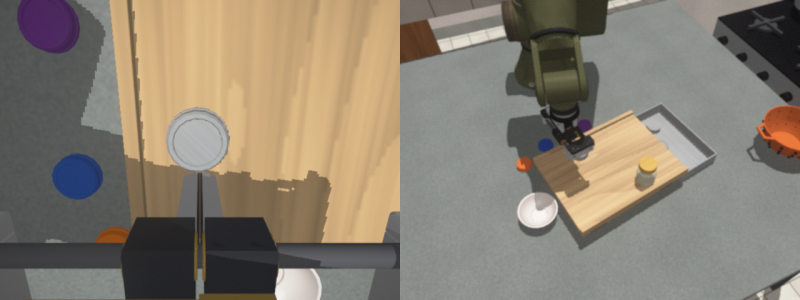

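```bash
python3 -m pendant '[0.02,-0.005,0.004,0.07,0,0, 0.03,-0.001,0.001,0,0,0, 0.03,-0.001,0.001,0,0,0, 0.03,-0.001,0.001,0,0,0, 0.03,0,0.001,0,0,0, 0.02,0,0.001,0,0,0, 0,0,0,0,0,0]' 0
python3 look.py 11 -.081 .185 .065 | grep -v "board \[0\.1"
```

```text
clock: 10.73
tcp_pos: [0.4841, -0.0105, 0.0635]
tcp_rot: [2.03, 2.396, -0.005]
ft_force: [0.3, 0.4, -0.9]
width: 0.009
clk 10.73 tcp board [-0.0831 -0.0185] z 0.0635 F [ 0.3  0.4 -0.9] w 0.01
total shift [ 0.5087  0.0043 -0.0055] yaw err(world) 0.002 tilt [-0.001 -0.004 -1.   ] q [-0.1   0.33  1.84 -0.    0.97 -0.26]
turn [-0.01  0.03 -0.02]
lid? 88 453 [ 54. 239.] board [-0.2108 -0.1108]
lid? 563 429 [ 86. 196.] board [ 0.0479 -0.0941]
lid? 320 256 [ 99. 185.] board [-0.0828  0.0047]
```

View pics/m11.png

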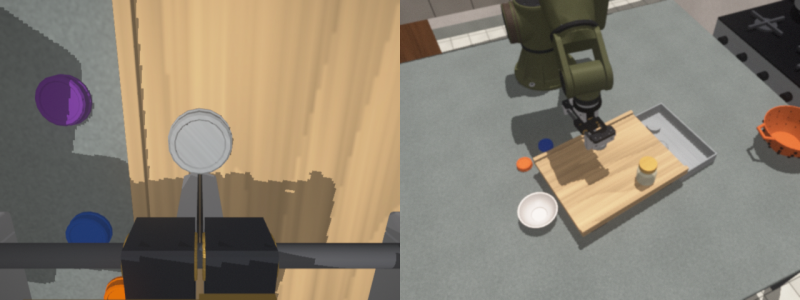

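```bash
python3 -m pendant '[0.02,0.001,-0.003,0,0,0, 0.03,0.001,0,0,0,0, 0.03,0,0,0,0,0, 0.03,0,0.001,0,0,0, 0.03,0,0,0,0,0, 0.02,0,0.001,0,0,0, 0,0,0,0,0,0]' 0
python3 look.py 12 -.081 .185 .065 | grep -v "board \[0\.1"
```

```text
clock: 11.42
tcp_pos: [0.4743, 0.0559, 0.064]
tcp_rot: [2.035, 2.39, -0.004]
ft_force: [0.5, -0.5, 0.1]
width: 0.003
clk 11.42 tcp board [-0.0818  0.0487] z 0.064 F [ 0.5 -0.5  0.1] w 0.0
total shift [ 3.407e-01 -3.000e-04 -3.700e-03] yaw err(world) 0.007 tilt [ 0.    -0.004 -1.   ] q [ 0.04  0.32  1.86 -0.    0.96 -0.11]
turn [-0.    0.03 -0.05]
lid? 553 434 [ 87. 202.] board [ 0.0449 -0.0317]
lid? 101 440 [ 95. 211.] board [-0.2014 -0.0343]
lid? 319 255 [ 98. 185.] board [-0.0814  0.0719]
```

View pics/m12.png

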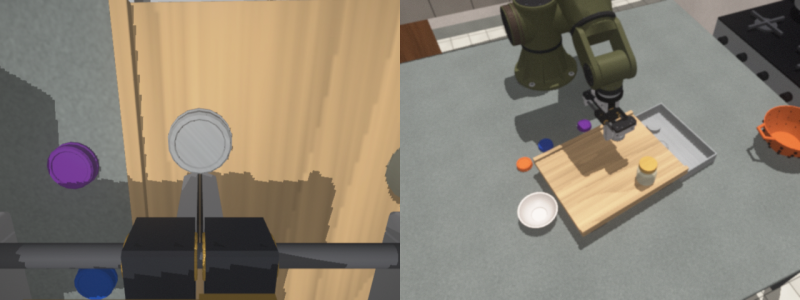

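Still centred at px (200,141). Another short stroke, then I'll check before the edge.

```bash
python3 -m pendant '[0.02,0,-0.002,0,0,-0.05, 0.03,0,0,0,0,0, 0.03,0,0,0,0,0, 0.03,0,0.001,0,0,0, 0.02,0,0,0,0,0, 0,0,0,0,0,0]' 0
python3 look.py 13 -.081 .185 .065 | grep -v "board \[0\.1"
```

```text
clock: 12.02
tcp_pos: [0.4656, 0.1092, 0.0645]
tcp_rot: [2.031, 2.393, -0.004]
ft_force: [0.5, -0.5, -0.2]
width: 0.007
clk 12.02 tcp board [-0.0814  0.1027] z 0.0645 F [ 0.5 -0.5 -0.2] w 0.01
total shift [ 0.2058  0.0003 -0.0021] yaw err(world) 0.004 tilt [ 0.001 -0.004 -1.   ] q [ 0.16  0.32  1.86 -0.    0.96 -0.  ]
turn [-0.    0.03 -0.03]
lid? 541 439 [ 92. 225.] board [0.0399 0.0188]
lid? 107 439 [ 93. 225.] board [-0.1978  0.0193]
lid? 620 360 [45. 72.] board [0.0721 0.0684]
lid? 319 255 [ 98. 186.] board [-0.0812  0.1257]
```

View pics/m13.png

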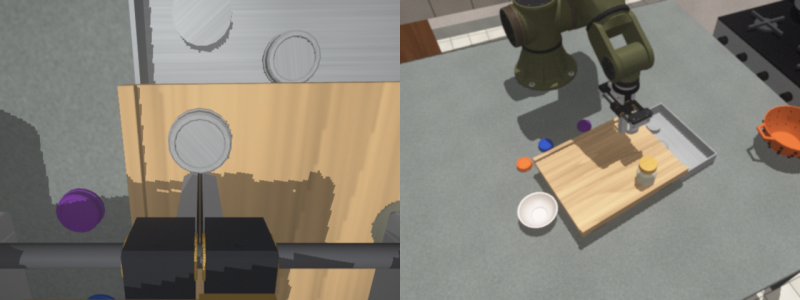

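Both earlier lids show in the tray at px (203,25) and (292,56). Finishing the third.

```bash
python3 -m pendant '[0.02,0,0,0,0,0, 0.03,0,0,0,0,0, 0.035,0,0,0,0,0, 0.04,0,0,0,0,0, 0.04,0,0,0,0,0, 0.03,0,0,0,0,0, 0.01,0,0,0,0,0, 0,0,0,0,0,0]' 0
python3 look.py 14 -.081 .185 .15 | head -3
python3 -m pendant '[0,0,-0.04,0,0,0, 0,0,-0.06,0,0,0, 0,0,-0.06,0,0,0, -0.05,0,-0.05,0,0,0, -0.08,0,-0.04,0,0,0, -0.05,0,0,0,0,0, 0,0,0,0,0,0]' 0
python3 look.py 15 -.081 .185 .15 | head -3
```

```text
clock: 12.78
tcp_pos: [0.4517, 0.1948, 0.0643]
tcp_rot: [2.037, 2.388, -0.004]
ft_force: [0.4, -0.7, 0.2]
width: 0.007
clk 12.78 tcp board [-0.081   0.1894] z 0.0643 F [ 0.4 -0.7  0.2] w 0.01
total shift [-1.190e-02  1.000e-04 -2.143e-01] yaw err(world) 0.009 tilt [ 0.001 -0.004 -1.   ] q [ 0.34  0.35  1.82 -0.01  0.97  0.18]
turn [ 0.    0.03 -0.07]
clock: 13.47
tcp_pos: [0.4629, 0.1167, 0.1686]
tcp_rot: [2.041, 2.384, -0.009]
ft_force: [-0.2, 1.3, -1.3]
width: 0.006
clk 13.47 tcp board [-0.0828  0.1105] z 0.1686 F [-0.2  1.3 -1.3] w 0.01
total shift [0.1866 0.0025 0.0454] yaw err(world) 0.012 tilt [-0.001 -0.006 -1.   ] q [ 0.17  0.18  1.76 -0.01  1.2   0.02]
turn [-0.02  0.05 -0.1 ]
```

View pics/m14.png

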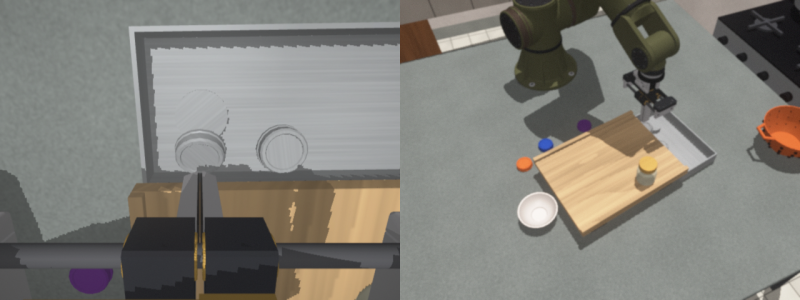

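View pics/m15.png

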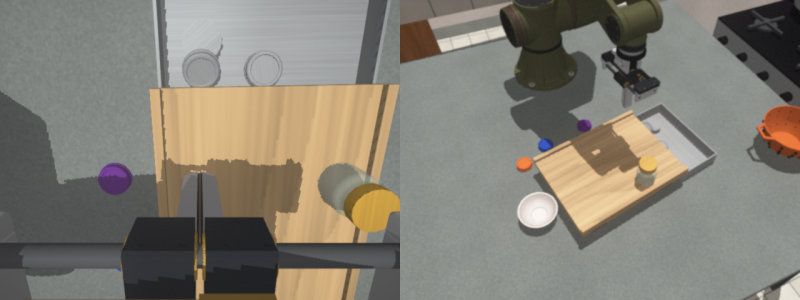

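```bash
python3 -m pendant '[0.05,0.03,-0.02,0,0,0, 0.07,0.03,0,0,0,0, 0.05,0.02,0,0,0,0, 0,0,0,0,0,0]' 0
python3 - <<'E'
from h import *
im=get_image('wrist'); cv2.imwrite('pics/w16.png',im[:,:,::-1])
E
```

```text
clock: 13.9
tcp_pos: [0.4831, 0.195, 0.1741]
tcp_rot: [2.046, 2.384, -0.012]
ft_force: [0.5, -0.8, 0.0]
width: 0.004
```

View pics/w16.png

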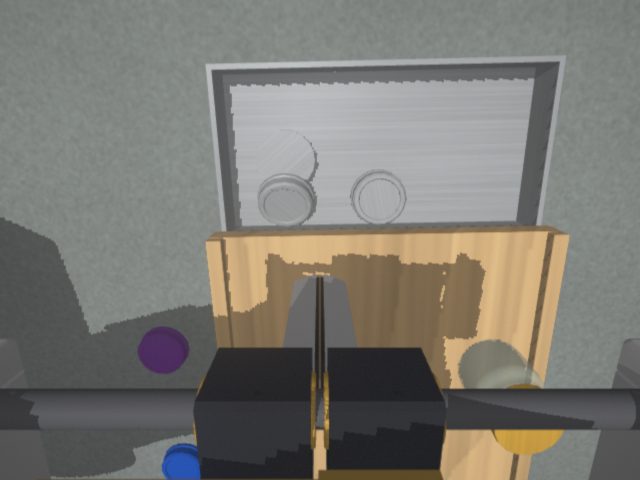

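All three lids are in the tray; the third, at px (285,198), leans on the first. I'll back the arm off for a clear overall check.

```bash
python3 -m pendant '[-0.04,-0.05,-0.05,0,0,0, -0.06,-0.08,0,0,0,0, -0.06,-0.08,0,0,0,0, -0.08,-0.06,0,0,0,0, -0.09,-0.04,0,0,0,0, -0.09,-0.04,0,0,0,0, -0.09,-0.04,0,0,0,0, -0.09,-0.04,0,0,0,0, -0.09,-0.04,0,0,0,0, -0.09,-0.04,0,0,0,0, -0.06,-0.03,0,0,0,0, 0,0,0,0,0,0]' 0
python3 - <<'E'
from h import *
im=get_image('top'); sc=get_image('scene')
cv2.imwrite('pics/f.png',np.hstack([cv2.resize(im[120:360,120:500,::-1],(400,252)),cv2.resize(sc[140:380,160:540,::-1],(400,252))]))
i0=cv2.imread('pics/top0.png')[:,:,::-1].astype(int); d=np.abs(im.astype(int)-i0).max(2)
print('bowl diff',(d[195:255,415:475]>40).sum(),'jar diff',(d[160:202,268:304]>40).sum())
E
```

```text
clock: 14.95
tcp_pos: [0.3055, -0.1834, 0.1923]
tcp_rot: [-2.032, -2.389, 0.026]
ft_force: [0.5, 0.7, -0.2]
width: 0.005
bowl diff 0 jar diff 0
```

View pics/f.png

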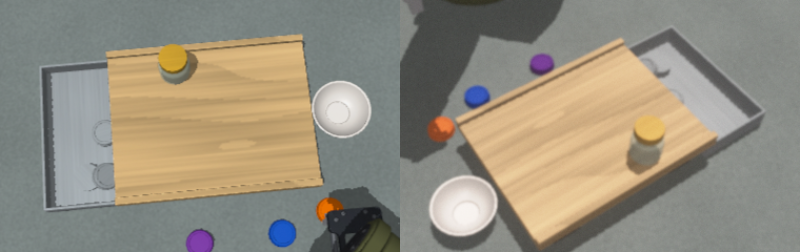

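```bash
python3 -c "
from cell import *
print(job_done())"
```

```text
the job is handed in; nothing more can be done
None
```

All three steel lids are in the tray. I swept them there one at a time with the tips of the closed fingers, and handed the job in at about 15 s.

- **Final views:** the last wrist, top and scene pictures show the board empty of loose lids and all three inside the tray. The third lid leans on the first instead of lying flat.
- **Left alone:** the jar and bowl areas show no pixel change from the first top picture. I saw no movement of the blue, orange and purple look-alikes in the pictures, but I didn't measure them.
- **Forces:** contact forces stayed below about 2 N at the readings I took, and the arm was clear of everything at hand-in.
- **What disagreed:** on the first push the fingertips crept up about 10 mm. I pushed the other two lids in shorter strokes, correcting the height as I went. On the second lid that correction overshot to about 1 mm above the board, so I raised the tips before finishing. The top and scene cameras also differed by 3–10 mm on positions across the board, so I steered by the wrist camera.

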